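# Clamp the sensor housing and hold the bore probe centred in it

## Task

Swing the drill vise's cam lever until the jaw clamps the aluminium housing firmly against the fixed jaw, then let go of the lever. Then take the bore probe out of its stand by its handle, lower its stem upright into the housing's bore without ever touching the housing with it, until the tip is about halfway down the bore, and finish while still holding it there, centred, still and touching nothing, with the housing still clamped. Do not disturb the jar, the wire spool or the screwdriver.

Things in the scene. Friction and masses are not known exactly. Their poses are not given: they have to be found in the camera images.
- vise: grey drill vise bolted to the bench, base 100 (x) x 210 (y) x 30 mm high, origin at bench level; the housing stands on its bed, 30 mm up. Two steel jaws 90 mm wide (x) rise from 30 to 65 mm above the bench. The fixed jaw's inner face lies at y = +45 mm in the vise's frame; the moving jaw closes towards the vise's +y
- jaw: moving steel jaw of the vise, 90 x 24 x 35 mm; origin at the middle of the lower edge of its clamping face (which looks to the vise's +y). It slides 25 mm per rad of the lever, from y = -35 mm in the vise's frame with the lever at 0, until it meets the housing; sprung, 7 N per mm. Clamping takes 8 to 15 N at the knob
- lever (a joint): cam lever angle, rad, 0 (jaw open) to 1.5; grows anticlockwise seen from above about the vertical axis through lever_pivot, closing the jaw. Starts at 0 to 0.5; both jaws meet the housing at about 1.2, then the sprung jaw yields; swung to 1.35 to 1.45 and let go it springs back to about 1.29 and stays, firmly clamped. Friction: 4 to 5 N at the knob
- lever_knob (a point): middle of the black upright knob at the lever's end: 22 mm in diameter, 66 to 105 mm above the bench, this point at 84 mm; 90 mm from the lever's axis. At lever value q it lies from the pivot in direction -2.171 + q rad (anticlockwise from the vise's +x). The flat lever bar below it is at 54 to 62 mm height
- lever_pivot (a point): point on the lever's vertical axis at the knob's middle height (84 mm above the bench); it does not move with the lever
- housing: loose aluminium block 50 x 50 x 60 mm high, 0.36 kg, between the open jaws with a gap on both sides, origin at the centre of its underside. A vertical through bore 22 mm in diameter runs down its middle. Clamping pushes it up to 15 mm along the vise and squares it, so look again afterwards; clamped, its centre lies at y = +20 mm in the vise's frame
- bore_mouth (a point): centre of the bore's upper mouth, on the housing's top face, 90 mm above the bench; the bore is 60 mm deep, down to the vise bed
- stand: fixed probe stand, 75 x 75 mm foot, top plate 60 x 60 mm at 95 mm height with a 15 mm vertical hole through which the probe's stem hangs; origin at the centre of the underside, below the hole
- probe: bore probe, 150 mm long, 0.13 kg: steel stem 10 mm in diameter, 80 mm long, above it a round black handle 26 mm in diameter, 70 mm long. Origin at the stem's tip, z up along the stem. It starts upright, the handle's underside resting on the stand's top plate, the tip 15 mm above the bench; lift it at least 85 mm to clear the stand
- probe_tip (a point): centre of the stem's lower end face
- probe_grip (a point): point on the probe's axis 118 mm above the tip, near the middle of the handle: a good place to grip from above
- jar: bystander: glass jar with a steel lid, 60 mm in diameter, 75 mm high, origin at the centre of its underside
- spool: bystander: white wire spool, 60 mm in diameter, 47 mm high, standing, origin at the centre of its underside
- driver: bystander: screwdriver lying on the bench, 180 mm long
Mind the look-alikes: they are no part of the job. There is more than one size of the probe; the one meant has the size given above.

How it is judged:
By the outcome, as a careful person would: the job done as asked, in the order asked, and still so for the second after the job is handed in, while the arm keeps its last pose, push and grip.
It also fails if it takes over 72 s, if anything falls off the work surface, if the arm or the gripper's body presses on something with over 40 N, if the wrist force passes 120 N, or if a joint passes its speed limit or range.

## Robot

A 7-joint arm with a two-finger parallel gripper is mounted at the origin on the work surface. World frame = base frame: x ahead of the robot, y to its left, z up, the work surface at z = 0. Lengths are in m, angles in rad, forces in N, time in s.
With the tool pointing down it reaches from about 0.4 to 0.85 m from the base axis. Payload 10.4 kg.
Tool frame: the origin (TCP) lies at the very end of the fingers, on their centre line; the grasp point (between the pads) lies 19 mm behind it; x points along the fingers, z is the direction in which the jaws open and shut, and the axes are right-handed (so a half turn about x gives the same grasp; the last joint's range is limited). The gripper opens to 85 mm and grips with 20 to 120 N. Pads are 22 mm wide; open, the fingers measure 114 mm over their backs; the gripper's body (76 mm by 85 mm) begins 54 mm behind the grasp point. The pads swing forward as they close: fully open they stand 13 mm farther back than shut.
Start: joints at [-1.179, 0.332, -0.065, 1.46, 0.022, 1.35, -0.088], TCP at [0.252, 0.572, 0.231] pointing down, gripper open.
Joint ranges: [-2.6, 2.6], [-0.5, 2.12], [-1.47, 1.34], [0.16, 2.42], [-1.27, 4.41], [0.06, 2.06], [-2.6, 2.6]. Speed limits (rad/s): [2.22, 2.22, 2.79, 2.79, 3.14, 3.14, 3.14].

## Interface

Orientations are given as a unit quaternion [x, y, z, w].
In Python, from workcell import telemetry, viewer, manip, spot_in, mark_of gives the robot as it stands. The module is installed in compiled form; this text tells all that it offers.
- The arm moves only by the shell command python3 -m crank 'ROWS' [FORCE]. ROWS is JSON, a list of rows, each a list of 3 entries, a list of its own where there are three numbers: the closure, from 0 (fully open) to 1 (shut), then the shift along the world's x, y, z in cm, then the turn, a rotation vector about the world's x, y, z in rad. A call has 1 to 12 rows; each row shifts and turns the commanded pose from where the row before left it; what a row does not reach is not made up. A row lasts 1/12 s, in which the tool goes at most 41.7 mm and 7.16 degrees, less where a joint would pass 70% of its speed; a pose out of reach is approached as far as the arm can. A call with a gripper value outside its range is refused whole. The fingers move at their own pace and stop on an object; FORCE is the grip in N (left out, the last holds). Time passes only in rows, so rows that do not move let the fingers close. It gives the time, the measured TCP pose, the force and the opening at its end, in the units of the state.
- telemetry.get_obs(): the state, without advancing time (a new reading comes with each control period).
- viewer.camera(name): name is "scene" or "top" or "wrist"; returns a dict with "frame" (384x512x3 uint8, red, green, blue), "intrinsics" (3x3 intrinsics, pixels), "cam_to_world" (4x4, takes a point from camera to world coordinates). Camera axes: x right, y up, looking along -z (the intrinsics and any distortion apply to the point x, -y, -z); pixel columns grow to the right and rows downward; lengths in m; the calibration is good to about 2 mm. A picture is of the moment at which its call begins. There is no depth.
- manip.hand_in(): hands the job in, once; it reports no verdict.
Trained networks look in a picture, given as the dict that the camera call returned (one of the last four; its "shot" number tells which), for a name from the list of things; names that differ only in an ending like _2 or _b are one class to them, and where a whole thing is asked for, a point or a joint stands for the part that bears it (a point fixed in the world has none). Each returns a list of dicts, best first, with "conf" (0 to 1); they miss things now and then, are a little off and sometimes report something else, mostly with a low value. They report only what shows in the picture. A call takes as long as a camera call. They do not tell look-alikes from the thing itself.
- spot_in(thing, picture): "location" ([x, y, z] in m, in the coordinates of the camera as it stood for that picture, good to about 4 mm: the middle of the surface that is visible of it).
- mark_of(thing, picture): "location" ([x, y, z] in m, in the coordinates of the camera as it stood for that picture, good to about 4 mm: a listed point, or the origin of a listed thing).
The state is a dict: "clock": time; "joint_pos": joint angles; "joint_velocities": joint speeds; "tau": joint torques, N m; "position": TCP position; "ee_rot": TCP orientation; "ft_force": force on the tool from outside, world axes, zero at the start; "torque": the same for the moment, N m; "grip_width": opening from 0.0 (shut) to 1.0 (fully open).
Only numpy, scipy, OpenCV 4.12 (cv2) and the standard library are available. Lean on these libraries where they do the work, as an engineer would, in place of code of your own. Each camera call takes 0.05 s, during which the arm holds its last target. There are 200 camera calls.

## Working session

There is one attempt and no reset: what is moved stays moved. The work goes in short steps, Python scripts to look and compute and a shell command to move; the robot and the scene stay as the last step left them, time stands still between calls to the robot, and variables do not carry over. Pictures are saved under pics/ and viewed, about 8 in all and at most 12, crops included, and the job is handed in when it is done.

```bash
mkdir -p pics; cat > h.py <<'E'
import numpy as np, cv2
from workcell import telemetry, viewer, manip, spot_in, mark_of
from scipy.spatial.transform import Rotation as R
def cam(n): return viewer.camera(n)
def save(p,name,box=None,s=1):
    f=p["frame"][:,:,::-1]
    if box: f=f[box[1]:box[3],box[0]:box[2]]
    cv2.imwrite("pics/"+name,cv2.resize(np.ascontiguousarray(f),None,fx=s,fy=s,interpolation=cv2.INTER_CUBIC))
def W(p,l): T=np.array(p["cam_to_world"]); return T[:3,:3]@np.array(l)+T[:3,3]
def pix(p,w):
    T=np.array(p["cam_to_world"]); c=T[:3,:3].T@(np.array(w)-T[:3,3]); q=np.array(p["intrinsics"])@[c[0],-c[1],-c[2]]; return q[:2]/q[2]
def ray(p,u,v,z):
    T=np.array(p["cam_to_world"]); d=np.linalg.inv(p["intrinsics"])@[u,v,1]; d=T[:3,:3]@[d[0],-d[1],-d[2]]; return T[:3,3]+d*(z-T[2,3])/d[2]
def look(p,things,f=mark_of):
    for t in things:
        for r in f(t,p)[:4]:
            w=W(p,r["location"]); print(t,round(r["conf"],2),np.round(w,4),np.round(pix(p,w)))
E
python3 - <<'E'
from h import *
o=telemetry.get_obs(); print(o)
for n in("scene","top"):
    p=cam(n); save(p,n+"0.png",None,1.5); print(n,p.keys(),np.round(p["cam_to_world"],3).tolist(),np.array(p["intrinsics"]).tolist())
    look(p,["vise","jaw","lever_knob","lever_pivot","housing","bore_mouth","stand","probe","probe_tip","probe_grip","jar","spool","driver"])
E
```

```text
{'clock': 0.0, 'joint_pos': array([-1.17860253,  0.33288741, -0.06472489,  1.46095747,  0.02161165,
        1.34990518, -0.08850844]), 'joint_velocities': array([ 1.03426832e-04, -3.41551946e-04, -1.51113052e-03,  9.29159749e-04,
       -2.54995957e-05, -1.07120965e-04,  7.42246857e-05]), 'tau': array([-6.54175783e-04, -6.25450516e+01,  4.87157295e-02, -3.91598725e+01,
        1.62896072e-02,  1.00277161e-02,  4.62308822e-05]), 'position': array([0.25171586, 0.5716487 , 0.23049859]), 'ee_rot': array([-0.38664305,  0.59265241,  0.38603678,  0.59181575]), 'ft_force': array([ 0.41901723, -0.34440854, -0.64339316]), 'torque': array([ 0.01176321, -0.00428362,  0.04494606]), 'grip_width': 1.0003245834016534}
scene dict_keys(['frame', 'intrinsics', 'cam_to_world', 'shot']) [[0.399, -0.718, 0.571, 0.99], [0.917, 0.324, -0.234, -0.128], [-0.017, 0.616, 0.787, 0.665], [0.0, 0.0, 0.0, 1.0]] [[362.70921005150433, 0.0, 260.42816624524625], [0.0, 362.70921005150433, 194.86694832945733], [0.0, 0.0, 1.0]]
vise 0.85 [ 0.5279 -0.0406  0.0042] [219. 216.]
vise 0.56 [0.6273 0.22   0.0035] [344. 210.]
ja
[... 1488 characters left out ...]
3.]
stand 0.82 [ 0.6283  0.2209 -0.0017] [181. 182.]
probe 0.66 [0.726  0.2025 0.0014] [188. 147.]
probe 0.59 [0.632  0.2193 0.0149] [181. 180.]
probe 0.58 [6.470e-01 1.279e-01 3.000e-04] [216. 175.]
probe_tip 0.51 [ 7.243e-01  2.040e-01 -6.000e-04] [188. 148.]
probe_tip 0.39 [ 0.6498  0.1278 -0.0019] [216. 174.]
probe_grip 0.62 [0.6301 0.2204 0.1347] [173. 169.]
probe_grip 0.39 [0.7243 0.2049 0.0849] [183. 138.]
jar 0.75 [0.4603 0.2957 0.0013] [152. 246.]
spool 0.85 [ 0.3944  0.1683 -0.0011] [201. 271.]
spool 0.69 [ 0.5229 -0.0698  0.0313] [292. 218.]
spool 0.61 [ 0.519  -0.1287  0.0876] [318. 215.]
spool 0.45 [0.6283 0.2202 0.1367] [173. 170.]
driver 0.77 [0.747  0.0161 0.0018] [257. 138.]
```

View pics/scene0.png

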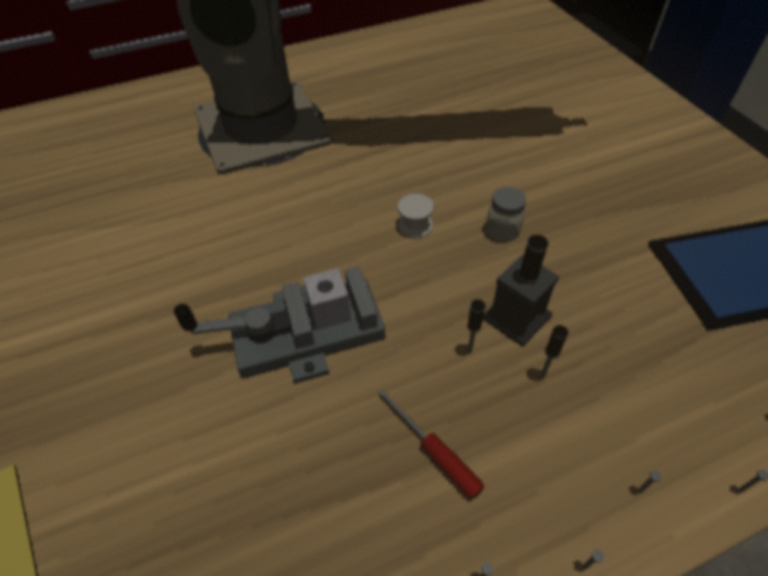

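View pics/top0.png

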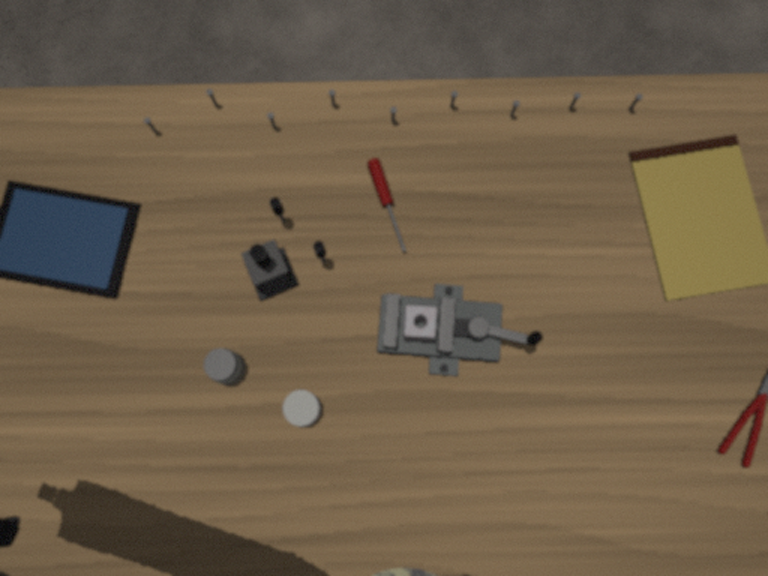

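The two small free-standing probes (scene px ~(476,318)/(556,342) in the 1.5x view) are the look-alikes. The right one is in the stand, with its handle top at ~(538,245). The lever knob is at (185,317), the housing at (326,295).

```bash
python3 - <<'E'
from h import *
r=R.from_quat(telemetry.get_obs()["ee_rot"]).as_matrix(); print(np.round(r,3), np.arctan2(r[1,2],r[0,2]))
E
python3 -m crank '[[0.3,[3,-3,1],[0,0,0]],[0.3,[3,-3,1],[0,0,0]],[0.3,[3,-3,1],[0,0,0]],[0.3,[3,-3,1],[0,0,0]],[0.3,[3,-3,1],[0,0,0]],[0.3,[3,-3,1],[0,0,0]],[0.3,[3,-3,1],[0,0,0]],[0.3,[3,-3,0.5],[0,0,0]],[0.3,[2,-3,0],[0,0,0]],[0.3,[1,-3,0],[0,0,0]],[0.3,[0,0,0],[0,0,0]],[0.3,[0,0,0],[0,0,0]]]' 30
```

```text
[[ 0.    -0.915  0.403]
 [ 0.     0.403  0.915]
 [-1.    -0.     0.   ]] 1.1560569552483866
clock: 2.4
position: [0.5129, 0.2799, 0.3034]
ee_rot: [-0.385, 0.593, 0.385, 0.593]
ft_force: [-0.0, 0.7, -0.1]
grip_width: 0.698
```

```bash
python3 - <<'E'
from h import *
p=cam("wrist"); save(p,"w1.png",None,1.5); print(np.round(p["cam_to_world"],3).tolist())
look(p,["probe_grip","probe","stand"])
E
```

```text
[[0.407, -0.865, -0.295, 0.438], [0.914, 0.385, 0.13, 0.313], [0.001, -0.322, 0.947, 0.446], [0.0, 0.0, 0.0, 1.0]]
probe_grip 0.69 [0.6304 0.2213 0.1368] [247. 275.]
probe_grip 0.57 [0.7287 0.2029 0.0878] [263. 312.]
probe_grip 0.57 [0.6486 0.1259 0.0869] [191. 288.]
probe 0.96 [ 0.6542  0.1308 -0.0016] [205. 256.]
probe 0.69 [0.7258 0.2011 0.0015] [260. 276.]
stand 0.93 [0.6281 0.2163 0.0015] [244. 226.]
stand 0.17 [ 0.3896  0.1641 -0.0027] [142.  99.]
```

View pics/w1.png

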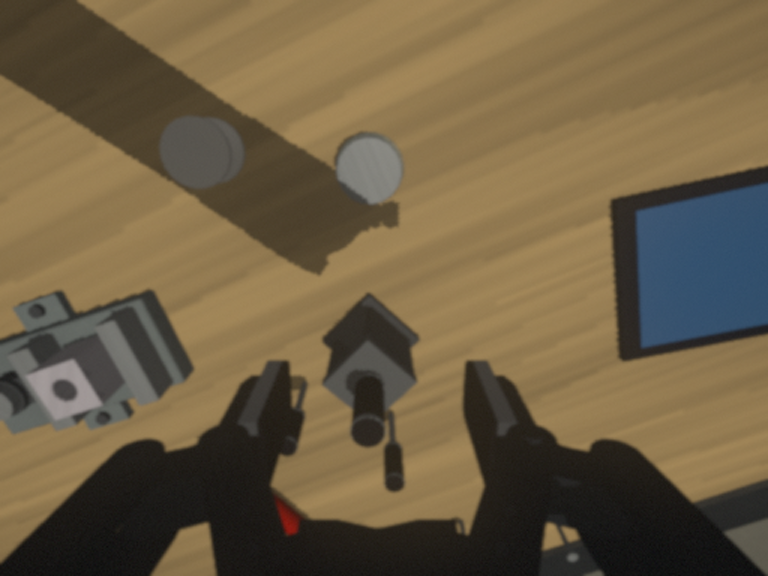

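The wrist view shows the handle in the stand at (367,410), clearly thicker than the two thin look-alikes at (293,430) and (395,470), so it is the one to take. Next, the lever.

```bash
python3 -m crank '[[0.2,[0,-3.6,0],[0,0,-0.117]],[0.2,[0,-3.6,0],[0,0,-0.117]],[0.2,[0,-3.6,0],[0,0,-0.117]],[0.2,[0,-3.6,0],[0,0,-0.117]],[0.2,[0,-3.6,0],[0,0,-0.117]],[0.2,[0,-3.6,0],[0,0,-0.117]],[0.2,[0,-3.6,0],[0,0,-0.117]],[0.2,[0,-3.6,0],[0,0,-0.117]],[0.2,[0,-3.6,-1],[0,0,-0.117]],[0.2,[0,-3.6,-1],[0,0,-0.117]],[0.2,[0,-3.6,-1],[0,0,-0.117]],[0.2,[0,-3.6,-1],[0,0,-0.117]]]'
python3 -m crank '[[0.2,[-1,-3.6,-2],[0,0,0]],[0.2,[-0.7,-3.4,-2],[0,0,0]],[0.2,[0,0,0],[0,0,0]],[0.2,[0,0,0],[0,0,0]]]'
python3 - <<'E'
from h import *
p=cam("wrist"); save(p,"w2.png",None,1.5)
look(p,["lever_knob","lever_pivot","housing","vise","jaw"])
r=R.from_quat(telemetry.get_obs()["ee_rot"]).as_matrix(); print(np.arctan2(r[1,2],r[0,2]),telemetry.get_obs()["joint_pos"])
E
```

```text
clock: 3.6
position: [0.512, -0.1504, 0.2629]
ee_rot: [0.089, 0.701, -0.089, 0.702]
ft_force: [1.1, -0.1, 0.3]
grip_width: 0.803
clock: 3.93
position: [0.4942, -0.2203, 0.2225]
ee_rot: [0.088, 0.702, -0.088, 0.701]
ft_force: [0.5, 0.5, 0.4]
grip_width: 0.8
lever_knob 0.58 [ 0.4934 -0.2203  0.0834] [250. 177.]
lever_pivot 0.87 [ 0.5189 -0.1328  0.0824] [253.  77.]
vise 0.6 [ 0.5201 -0.1306  0.0854] [254.  73.]
jaw 0.69 [ 0.5257 -0.0674  0.0306] [243.   7.]
-0.2455569550616435 [-0.23153124  0.15987598  0.62906457  1.72409513 -0.09823889  1.28823335
  0.17326948]
```

View pics/w2.png

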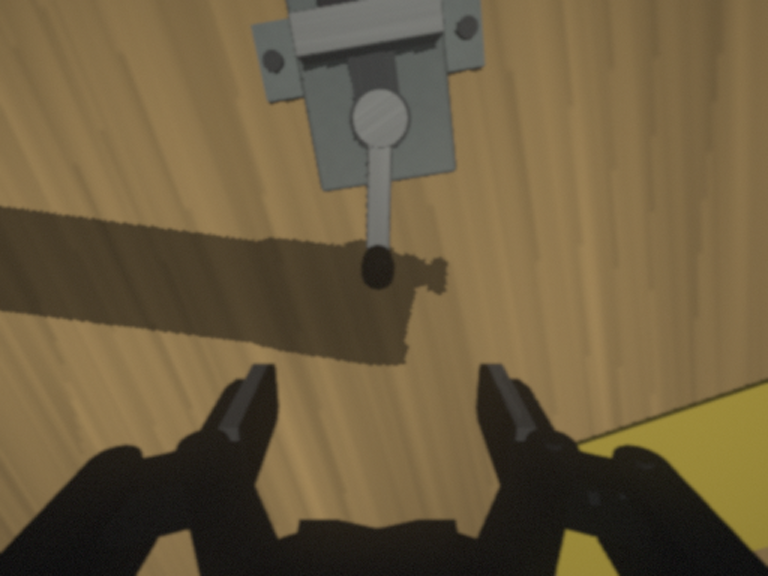

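The knob sits at (377,267) midway between the fingers, the pivot at (380,118). Going down to grip it.

```bash
python3 -m crank '[[0.2,[0,0,-3.75],[0,0,0]],[0.2,[0,0,-3.75],[0,0,0]],[0.2,[0,0,-3.75],[0,0,0]],[0.2,[0,0,-3.75],[0,0,0]],[0.2,[0,0,0],[0,0,0]],[0.2,[0,0,0],[0,0,0]],[1,[0,0,0],[0,0,0]],[1,[0,0,0],[0,0,0]],[1,[0,0,0],[0,0,0]],[1,[0,0,0],[0,0,0]],[1,[0,0,0],[0,0,0]],[1,[0,0,0],[0,0,0]]]' 40
python3 - <<'E'
from h import *
a=np.linspace(-1.844,-0.871,17); P=9*np.c_[np.cos(a),np.sin(a)]; print(np.diff(P,axis=0).round(2).tolist(), a[1]-a[0])
o=telemetry.get_obs(); print(o["position"],o["ft_force"],o["grip_width"])
E
```

```text
clock: 5.23
position: [0.4958, -0.2196, 0.0752]
ee_rot: [0.088, 0.701, -0.087, 0.702]
ft_force: [-3.8, 1.5, 9.6]
grip_width: 0.231
[[0.53, -0.13], [0.54, -0.1], [0.54, -0.07], [0.55, -0.03], [0.55, 0.0], [0.55, 0.03], [0.54, 0.07], [0.54, 0.1], [0.53, 0.13], [0.52, 0.16], [0.51, 0.2], [0.5, 0.23], [0.48, 0.26], [0.47, 0.28], [0.45, 0.31], [0.43, 0.34]] 0.060812499999999936
[ 0.49580709 -0.21959527  0.07521302] [-3.79333826  1.54466919  9.63343071] 0.23084638263264687
```

```bash
python3 -m crank '[[1,[0.53,-0.13,0.2],[0,0,0.06]],[1,[0.54,-0.1,0],[0,0,0.06]],[1,[0.54,-0.07,0],[0,0,0.06]],[1,[0.55,-0.03,0],[0,0,0.06]],[1,[0.55,0,0],[0,0,0.06]],[1,[0.55,0.03,0],[0,0,0.06]],[1,[0.54,0.07,0],[0,0,0.06]],[1,[0.54,0.1,0],[0,0,0.06]],[1,[0,0,0],[0,0,0]]]' && python3 -m crank '[[1,[0.53,0.13,0],[0,0,0.06]],[1,[0.52,0.16,0],[0,0,0.06]],[1,[0.51,0.2,0],[0,0,0.06]],[1,[0.5,0.23,0],[0,0,0.06]],[1,[0.48,0.26,0],[0,0,0.06]],[1,[0.47,0.28,0],[0,0,0.06]],[1,[0.45,0.31,0],[0,0,0.06]],[1,[0,0,0],[0,0,0]],[1,[0,0,0],[0,0,0]]]'
python3 - <<'E'
from h import *
o=telemetry.get_obs(); p=cam("wrist"); save(p,"w3.png"); look(p,["lever_knob","lever_pivot","bore_mouth","jaw"])
d=o["position"][:2]-[0.518,-0.133]; print(o["position"],o["ft_force"],np.arctan2(d[1],d[0]),np.hypot(*d))
p=cam("top"); look(p,["lever_knob","lever_pivot","bore_mouth","housing","jaw"])
E
```

```text
clock: 5.98
position: [0.5383, -0.22, 0.0754]
ee_rot: [-0.083, 0.703, 0.083, 0.702]
ft_force: [-0.3, 3.5, -2.7]
grip_width: 0.231
clock: 6.73
position: [0.5714, -0.2045, 0.0754]
ee_rot: [-0.225, 0.671, 0.227, 0.669]
ft_force: [-7.6, 2.4, 2.0]
grip_width: 0.23
lever_knob 0.84 [ 0.5705 -0.2079  0.0871] [246. 264.]
lever_pivot 0.88 [ 0.519  -0.1318  0.0847] [257.  66.]
jaw 0.31 [ 0.5707 -0.2082  0.0844] [246. 262.]
[ 0.57141192 -0.20453336  0.07537028] [-7.57627547  2.36411639  2.04869702] -0.9294288634259069 0.08927404267468562
lever_knob 0.81 [ 0.571  -0.2098  0.0889] [350. 194.]
lever_pivot 0.86 [ 0.5211 -0.1282  0.0853] [318. 215.]
lever_pivot 0.52 [ 0.5283 -0.053   0.0339] [286. 216.]
bore_mouth 0.79 [ 0.5256 -0.025   0.095 ] [276. 213.]
housing 0.74 [ 0.5281 -0.025   0.0282] [275. 216.]
jaw 0.78 [ 0.526  -0.0518  0.0327] [285. 217.]
```

```bash
python3 -m crank '[[1,[0.3,0.22,0],[0,0,0.04]],[1,[0.32,0.25,0],[0,0,0.04]],[1,[0,0,0],[0,0,0]],[1,[0,0,0],[0,0,0]]]'
python3 - <<'E'
from h import *
o=telemetry.get_obs()
d=o["position"][:2]-[0.5185,-0.132]; print(o["position"],o["ft_force"],np.arctan2(d[1],d[0]),np.hypot(*d))
E
```

```text
clock: 7.62
position: [0.5764, -0.2005, 0.0753]
ee_rot: [-0.251, 0.662, 0.253, 0.659]
ft_force: [-13.4, 2.7, 5.4]
grip_width: 0.232
[ 0.57639151 -0.20046715  0.07530736] [-13.44637394   2.69737762   5.38371447] -0.8688989405088652 0.08966145898837465
```

```bash
python3 -m crank '[[1,[0.14,0.1,0],[0,0,0.02]],[1,[0,0,0],[0,0,0]],[1,[0,0,0],[0,0,0]],[0,[0,0,0],[0,0,0]],[0,[0,0,0],[0,0,0]],[0,[0,0,0],[0,0,0]],[0,[0,0,0],[0,0,0]],[0,[0,0,0],[0,0,0]],[0,[0,0,0],[0,0,0]],[0,[0,0,0],[0,0,0]]]' && python3 -m crank '[[0,[-0.3,-0.2,2],[0,0,0]],[0,[-0.3,-0.2,3],[0,0,0]],[0,[0,0,4],[0,0,0]],[0.2,[0,0,4],[0,0,0]],[0.2,[-1,4,2.5],[0,0,0]],[0.2,[-1,4,1],[0,0,0]],[0.2,[-1,1,1],[0,0,0]],[0.2,[0,0,0],[0,0,0]],[0.2,[0,0,0],[0,0,0]]]'
python3 - <<'E'
from h import *
p=cam("wrist"); save(p,"w4.png",None,1.5); look(p,["lever_knob","lever_pivot","bore_mouth","housing","vise","jaw"])
p=cam("top"); look(p,["lever_knob","lever_pivot","bore_mouth","housing","jaw"])
p=cam("scene"); look(p,["lever_knob","bore_mouth"])
E
```

```text
clock: 8.45
position: [0.5808, -0.1992, 0.0756]
ee_rot: [-0.26, 0.658, 0.26, 0.658]
ft_force: [0.5, -0.5, 0.3]
grip_width: 1.0
clock: 9.2
position: [0.5464, -0.1188, 0.2477]
ee_rot: [-0.26, 0.657, 0.26, 0.658]
ft_force: [0.1, -0.3, 0.2]
grip_width: 0.799
lever_knob 0.84 [ 0.5681 -0.2081  0.0862] [211. 239.]
lever_pivot 0.62 [ 0.5192 -0.1307  0.0858] [224. 160.]
bore_mouth 0.89 [ 0.5237 -0.0287  0.0906] [299.  87.]
housing 0.63 [ 0.5274 -0.023   0.031 ] [297.  86.]
vise 0.78 [ 0.5314 -0.0449  0.0031] [283. 102.]
jaw 0.6 [ 0.5294 -0.0497  0.0309] [281. 105.]
lever_pivot 0.83 [ 0.521  -0.129   0.0857] [318. 215.]
bore_mouth 0.87 [ 0.5281 -0.0228  0.0942] [275. 212.]
housing 0.81 [ 0.5285 -0.0219  0.0305] [273. 216.]
jaw 0.58 [ 0.5259 -0.0546  0.0338] [286. 217.]
lever_knob 0.65 [ 0.5714 -0.2078  0.0867] [137. 239.]
bore_mouth 0.9 [ 0.5269 -0.0238  0.0852] [222. 191.]
```

View pics/w4.png

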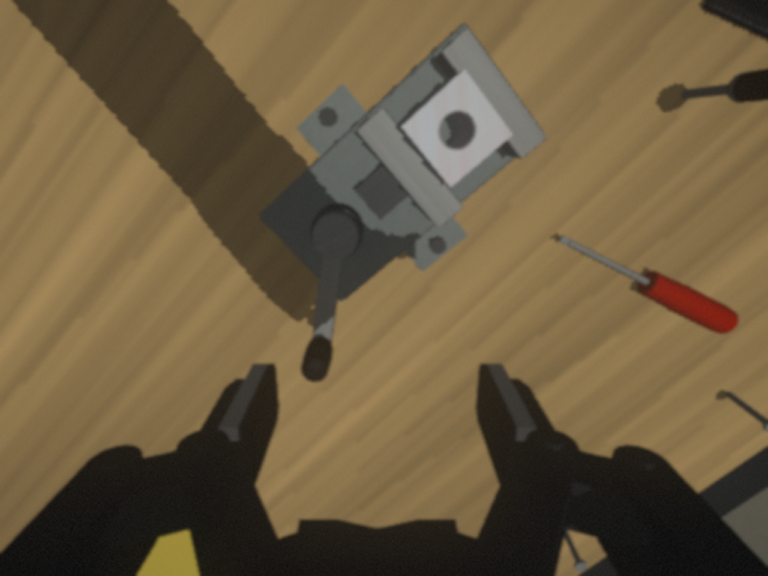

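The lever sprang back to ~1.29 (knob at (316,358)), and the housing shows no gap at either jaw, with the bore at (457,130). I'll measure the bore more closely on the way to the probe.

```bash
python3 -m crank '[[0.2,[0.7,3.5,0],[0,0,0]],[0.2,[0.7,3.5,0],[0,0,0]],[0.2,[0,0,0],[0,0,0]],[0.2,[0,0,0],[0,0,0]]]'
cat > bore.py <<'E'
from h import *
def top(p,name=None):
    hsv=cv2.cvtColor(p["frame"],cv2.COLOR_RGB2HSV); 
    c=pix(p,[0.527,-0.024,0.09]); print("guess px",c)
    g=p["frame"].astype(int)
    m=((g.min(2)>120)&(g.max(2)-g.min(2)<40)).astype(np.uint8)*255
    yy,xx=np.mgrid[:384,:512]; m[np.hypot(xx-c[0],yy-c[1])>70]=0
    cs,h=cv2.findContours(m,cv2.RETR_CCOMP,cv2.CHAIN_APPROX_NONE)
    k=max(range(len(cs)),key=lambda i:cv2.contourArea(cs[i]) if h[0][i][3]<0 else 0)
    (u,v),(w,hh),a=cv2.minAreaRect(cs[k]); q=cv2.boxPoints(cv2.minAreaRect(cs[k]))
    P=np.array([ray(p,*x,0.09)[:2] for x in q]); e=np.diff(P,axis=0)
    print("top centre",P.mean(0).round(4),"sides",np.hypot(*e.T).round(4),"edge angles",np.arctan2(e[:,1],e[:,0]).round(3))
    for i in range(len(cs)):
        if h[0][i][3]==k and cv2.contourArea(cs[i])>30:
            (u,v),ax,_=cv2.fitEllipse(cs[i]); print("hole",ray(p,u,v,.09)[:2].round(4),ax)
if __name__=="__main__":
    for n in("wrist","wrist","top","scene"):
        p=cam(n); print(n); save(p,"b_"+n+".png"); look(p,["bore_mouth"])
        try: top(p)
        except Exception as e: print(e)
E
python3 bore.py
```

```text
clock: 10.33
position: [0.5604, -0.0468, 0.2467]
ee_rot: [-0.261, 0.657, 0.261, 0.657]
ft_force: [-0.5, -1.3, -1.6]
grip_width: 0.802
wrist
bore_mouth 0.96 [ 0.5275 -0.0271  0.0892] [241. 135.]
guess px [242.28088979 132.44460376]
top centre [ 0.5278 -0.0225] sides [0.0477 0.0502 0.0497] edge angles [ 1.472 -0.053 -1.632]
hole [ 0.527  -0.0243] (23.85773468017578, 23.95001220703125)
wrist
bore_mouth 0.69 [ 0.5265 -0.0273  0.0866] [242. 132.]
guess px [244.66296984 130.1658008 ]
top centre [ 0.5277 -0.0233] sides [0.0497 0.0502 0.0517] edge angles [ 1.474 -0.049 -1.63 ]
hole [ 0.527  -0.0242] (23.822463989257812, 24.00246810913086)
top
bore_mouth 0.67 [ 0.528  -0.0246  0.0947] [276. 212.]
bore_mouth 0.21 [ 0.3923  0.1648 -0.0024] [202. 271.]
guess px [275.30618412 212.79616923]
top centre [ 0.5281 -0.0086] sides [0.0197 0.0472 0.0195] edge angles [-1.589  3.115  1.553]
scene
bore_mouth 0.61 [ 0.5286 -0.0231  0.0862] [222. 191.]
bore_mouth 0.34 [ 0.4629  0.2953 -0.0032] [335. 154.]
guess px [221.55627427 189.24017553]
top centre [ 0.5262 -0.0225] sides [0.0452 0.0443 0.0436] edge angles [ 1.513 -0.149 -1.64 ]
```

```bash
python3 -m crank '[[0.2,[0.87,3.34,0],[0,0,0]],[0.2,[0.87,3.34,0],[0,0,0]],[0.2,[0.87,3.34,0],[0,0,0]],[0.2,[0.87,3.34,0],[0,0,0]],[0.2,[0.87,3.34,0],[0,0,0]],[0.2,[0.87,3.34,0],[0,0,0]],[0.2,[0.87,3.34,0],[0,0,0]],[0.2,[0.87,3.34,0],[0,0,0]],[0.2,[0,0,0],[0,0,0]],[0.2,[0,0,0],[0,0,0]],[0.2,[0,0,0],[0,0,0]]]'
python3 - <<'E'
from h import *
p=cam("wrist"); save(p,"w5.png",None,1.5); look(p,["probe_grip","stand"])
print(pix(p,[.63,.221,.165]))
for n in("wrist","top","scene"): p=cam(n); print(n); look(p,["probe_grip"])
E
```

```text
clock: 11.65
position: [0.63, 0.2169, 0.2467]
ee_rot: [-0.26, 0.658, 0.259, 0.658]
ft_force: [0.1, -0.1, -0.2]
grip_width: 0.8
probe_grip 0.69 [0.7266 0.2024 0.0847] [305. 236.]
probe_grip 0.67 [0.6486 0.128  0.0853] [209. 237.]
probe_grip 0.66 [0.6296 0.2203 0.1337] [254. 181.]
stand 0.64 [0.6268 0.2183 0.002 ] [250. 151.]
[254.89664504 192.72212449]
wrist
probe_grip 0.91 [0.6488 0.1288 0.0864] [210. 236.]
probe_grip 0.8 [0.7284 0.203  0.0863] [307. 236.]
probe_grip 0.61 [0.635  0.2187 0.1323] [257. 185.]
top
probe_grip 0.53 [0.7266 0.2047 0.0853] [183. 137.]
probe_grip 0.47 [0.6467 0.1294 0.0875] [213. 167.]
scene
probe_grip 0.97 [0.6311 0.2224 0.1329] [357. 173.]
probe_grip 0.71 [0.7305 0.2021 0.0889] [372. 228.]
probe_grip 0.7 [0.6463 0.1258 0.0887] [314. 208.]
```

View pics/w5.png

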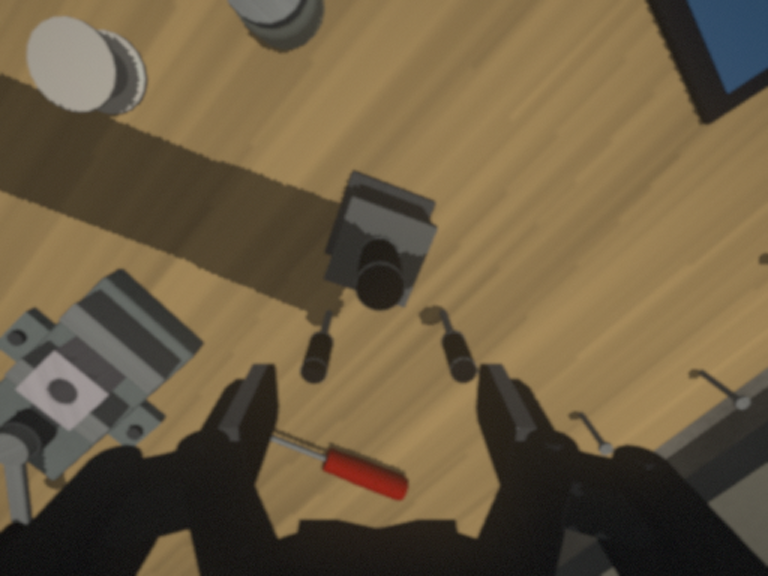

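The handle top is at (380,287), ~4 mm off TCP in y and centred between the fingers; the two look-alikes at (315,360) and (460,360) stay clear of the fingers.

```bash
python3 -m crank '[[0.2,[0,0.4,-2],[0,0,0]],[0.2,[0,0,-3],[0,0,0]],[0.2,[0,0,-3],[0,0,0]],[0.2,[0,0,-3],[0,0,0]],[0.2,[0,0,-2],[0,0,0]],[0.2,[0,0,0],[0,0,0]],[0.2,[0,0,0],[0,0,0]],[1,[0,0,0],[0,0,0]],[1,[0,0,0],[0,0,0]],[1,[0,0,0],[0,0,0]],[1,[0,0,0],[0,0,0]],[1,[0,0,0],[0,0,0]]]' 60 && python3 -m crank '[[1,[0,0,0],[0,0,0]],[1,[0,0,0],[0,0,0]]]'
```

```text
clock: 13.1
position: [0.6304, 0.2218, 0.1186]
ee_rot: [-0.26, 0.657, 0.26, 0.658]
ft_force: [-1.9, -1.6, 5.5]
grip_width: 0.292
clock: 13.27
position: [0.6304, 0.2218, 0.1186]
ee_rot: [-0.26, 0.657, 0.26, 0.658]
ft_force: [-2.0, -1.4, 6.9]
grip_width: 0.293
```

```bash
python3 -m crank '[[1,[0,0,1],[0,0,0]],[1,[0,0,1.5],[0,0,0]],[1,[0,0,1.5],[0,0,0]],[1,[0,0,1.5],[0,0,0]],[1,[0,0,1.5],[0,0,0]],[1,[0,0,1.5],[0,0,0]],[1,[0,0,1.5],[0,0,0]],[1,[0,0,2],[0,0,0]],[1,[0,0,2],[0,0,0]],[1,[0,0,0],[0,0,0]],[1,[0,0,0],[0,0,0]]]'
python3 - <<'E'
from h import *
o=telemetry.get_obs(); print(o["position"],o["ft_force"],o["torque"])
p=cam("scene"); save(p,"s6.png",(280,60,480,260),3); look(p,["probe_tip","probe_grip"])
p=cam("top"); look(p,["probe_tip","probe_grip"])
p=cam("wrist"); look(p,["probe_tip","probe_grip"])
E
```

```text
clock: 14.18
position: [0.6303, 0.2219, 0.2584]
ee_rot: [-0.26, 0.657, 0.26, 0.659]
ft_force: [0.1, -0.1, -2.1]
grip_width: 0.292
[0.63025814 0.2219349  0.25841062] [ 0.05116632 -0.13842588 -2.0697906 ] [0.02381955 0.02527524 0.02616127]
probe_tip 0.73 [0.7282 0.1999 0.0019] [361. 250.]
probe_tip 0.71 [0.6291 0.2258 0.149 ] [359. 166.]
probe_tip 0.51 [0.6476 0.1319 0.0033] [313. 231.]
probe_grip 0.93 [0.6325 0.2234 0.2726] [374. 117.]
probe_grip 0.68 [0.7286 0.2019 0.0881] [371. 227.]
probe_grip 0.49 [0.6468 0.1282 0.0891] [316. 208.]
probe_tip 0.56 [ 0.6485  0.1259 -0.0009] [217. 174.]
probe_tip 0.54 [ 7.246e-01  2.046e-01 -6.000e-04] [188. 148.]
probe_tip 0.54 [ 0.5667 -0.2066  0.0864] [349. 196.]
probe_grip 0.56 [0.7251 0.2018 0.0864] [184. 138.]
probe_grip 0.41 [0.6476 0.1328 0.0872] [211. 167.]
probe_tip 0.91 [0.6225 0.2218 0.1524] [246. 182.]
probe_tip 0.91 [ 0.655   0.1314 -0.0031] [221. 209.]
probe_tip 0.87 [ 7.248e-01  2.046e-01 -6.000e-04] [292. 206.]
probe_tip 0.36 [ 0.4625  0.2943 -0.003 ] [190.  10.]
probe_grip 0.94 [0.7268 0.204  0.0833] [302. 234.]
probe_grip 0.93 [0.6324 0.2244 0.2723] [260. 266.]
probe_grip 0.64 [0.65   0.1274 0.087 ] [208. 238.]
```

View pics/s6.png

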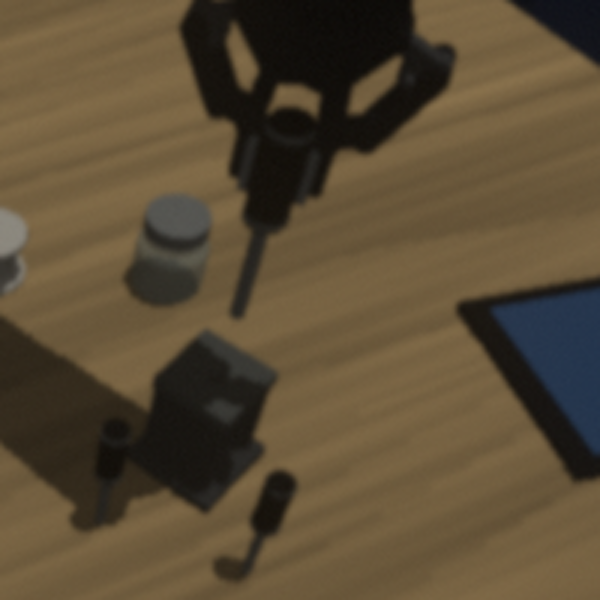

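Probe lifted free, upright looking, tip at crop (238,314). Moving it high above the bore.

```bash
python3 -m crank '[[1,[-0.7,-1.6,0],[0,0,0]],[1,[-1.2,-2.8,0],[0,0,0]],[1,[-1.2,-2.8,0],[0,0,0]],[1,[-1.2,-2.8,0],[0,0,0]],[1,[-1.2,-2.8,0],[0,0,0]],[1,[-1.2,-2.8,0],[0,0,0]],[1,[-1.2,-2.9,0],[0,0,0]],[1,[-1.2,-2.9,0],[0,0,0]],[1,[-0.8,-2.1,0],[0,0,0]],[1,[-0.4,-1.1,0],[0,0,0]],[1,[0,0,0],[0,0,0]],[1,[0,0,0],[0,0,0]]]'
python3 - <<'E'
from h import *
o=telemetry.get_obs(); x=o["position"]; print(x)
ims=[]
for n in("scene","wrist","top"):
    p=cam(n); look(p,["probe_tip","bore_mouth"])
    a=[pix(p,[x[0],x[1],z]) for z in(.155,.235,.305)]; b=pix(p,[.527,-.0242,.09]); print(n,np.round(a,1).tolist(),"bore",b.round(1))
    c=np.mean([a[0],b],axis=0).astype(int); print("crop",c-[33,50])
    f=p["frame"][c[1]-50:c[1]+50,c[0]-33:c[0]+33,::-1]
    ims.append(cv2.resize(np.ascontiguousarray(f),(396,600),interpolation=cv2.INTER_CUBIC)); np.save("t_"+n,p["frame"])
cv2.imwrite("pics/m7.png",np.hstack(ims[:2]))
E
```

```text
clock: 15.63
position: [0.527, -0.0238, 0.257]
ee_rot: [-0.259, 0.658, 0.26, 0.658]
ft_force: [-0.4, 0.8, -1.5]
grip_width: 0.292
[ 0.52696967 -0.02378367  0.257026  ]
probe_tip 0.77 [0.6474 0.1328 0.0045] [314. 231.]
probe_tip 0.59 [ 0.5276 -0.0245  0.1517] [218. 169.]
bore_mouth 0.82 [ 0.5274 -0.0225  0.0862] [222. 190.]
scene [[218.2, 167.7], [213.2, 136.5], [207.9, 103.5]] bore [221.5 189.3]
crop [186 128]
probe_tip 0.77 [ 0.6554  0.1316 -0.0011] [402. 133.]
probe_tip 0.62 [ 0.7242  0.2039 -0.0026] [478. 129.]
bore_mouth 0.85 [ 0.5262 -0.028   0.0909] [247. 172.]
wrist [[250.0, 189.1], [249.7, 231.6], [249.0, 314.6]] bore [249.9 169.8]
crop [216 129]
probe_tip 0.69 [7.249e-01 2.031e-01 4.000e-04] [188. 147.]
probe_tip 0.59 [0.627  0.219  0.0016] [182. 183.]
probe_tip 0.5 [ 0.6501  0.1266 -0.0011] [216. 174.]
bore_mouth 0.2 [ 6.306e-01  2.186e-01 -3.000e-04] [182. 182.]
top [[276.4, 208.4], [278.1, 202.1], [279.8, 195.9]] bore [275.4 212.8]
crop [242 160]
```

View pics/m7.png

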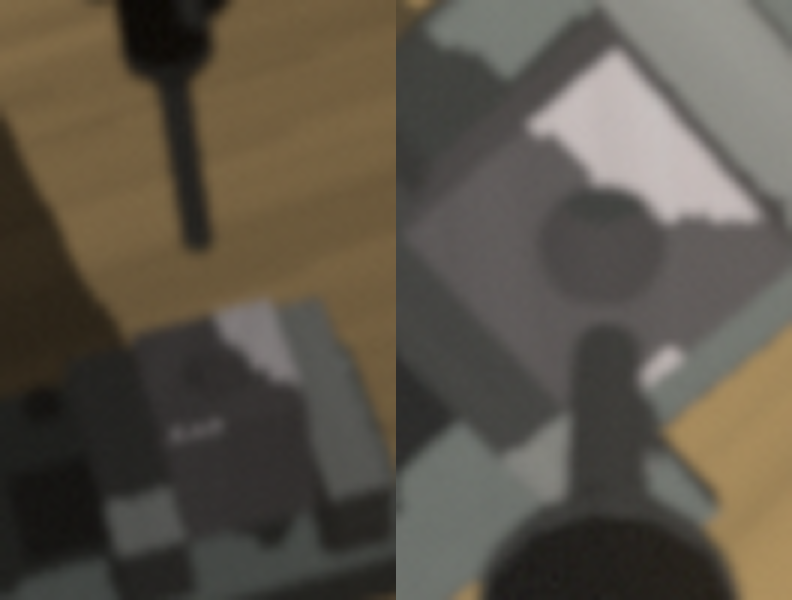

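Tip at wrist crop (605,350) and the bore at (603,247) line up to ~1-2 mm with the projected positions. I'll lower it to just above the mouth and compare directly.

```bash
python3 -m crank '[[1,[0.05,-0.1,-1.5],[0,0,0]],[1,[0,0,-1.5],[0,0,0]],[1,[0,0,-1.5],[0,0,0]],[1,[0,0,0],[0,0,0]],[1,[0,0,0],[0,0,0]],[1,[0,0,0],[0,0,0]]]'
python3 - <<'E'
from h import *
o=telemetry.get_obs(); x=o["position"]; print(x); tz=x[2]-.1036
ims=[]
for n,k in(("scene",33),("wrist",33)):
    p=cam(n)
    t=pix(p,[x[0],x[1],tz]); b=pix(p,[.527,-.0242,.09]); print(n,"tip",t.round(1),"bore",b.round(1),"mouth px/mm",(pix(p,[.528,-.0242,.09])-b).round(2),(pix(p,[.527,-.0232,.09])-b).round(2))
    c=np.mean([t,b],axis=0).astype(int); print("crop",c-[25,37])
    f=np.ascontiguousarray(p["frame"][c[1]-37:c[1]+38,c[0]-25:c[0]+25,::-1])
    f=cv2.convertScaleAbs(f,alpha=1.8); ims.append(cv2.resize(f,(400,600),interpolation=cv2.INTER_CUBIC))
cv2.imwrite("pics/m8.png",np.hstack(ims))
E
```

```text
clock: 16.58
position: [0.5277, -0.0252, 0.2128]
ee_rot: [-0.26, 0.657, 0.26, 0.658]
ft_force: [0.2, -0.0, -1.3]
grip_width: 0.285
[ 0.52769946 -0.02518609  0.21282015]
scene tip [220.1 183.6] bore [221.5 189.3] mouth px/mm [0.17 0.35] [ 0.46 -0.16]
crop [195 149]
wrist tip [250.9 187.3] bore [251.1 179.4] mouth px/mm [0.79 0.71] [ 0.74 -0.76]
crop [225 146]
```

View pics/m8.png

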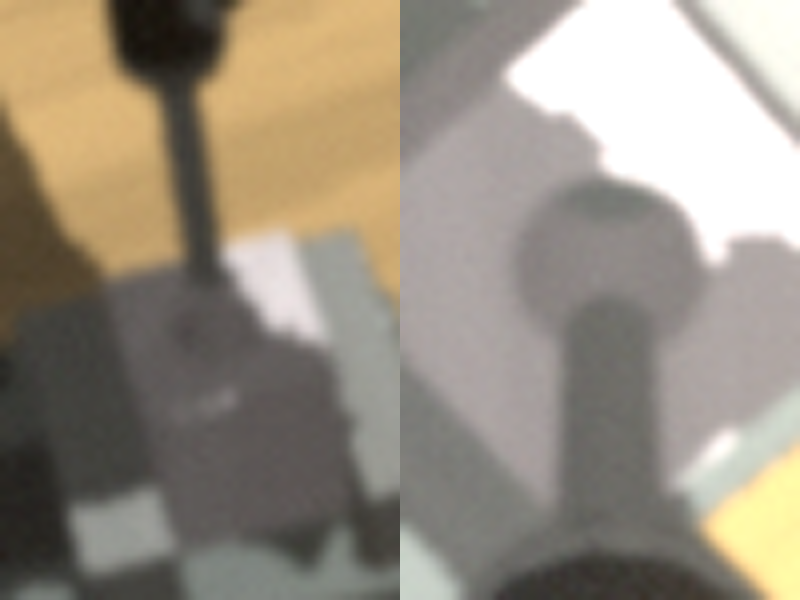

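Tip and bore align in the wrist view: columns 610 and 609, with the tip within ~1 mm along the other axis. After a 1 mm correction I'll lower it slowly.

```bash
python3 -m crank '[[1,[-0.05,0.08,0],[0,0,0]],[1,[0,0,-0.7],[0,0,0]],[1,[0,0,-0.7],[0,0,0]],[1,[0,0,-0.7],[0,0,0]],[1,[0,0,-0.4],[0,0,0]],[1,[0,0,0],[0,0,0]],[1,[0,0,0],[0,0,0]],[1,[0,0,0],[0,0,0]]]'
python3 - <<'E'
from h import *
o=telemetry.get_obs(); x=o["position"]; print(x,o["ft_force"],o["torque"],o["grip_width"])
ims=[]
for n,k in(("scene",33),("wrist",33)):
    p=cam(n)
    m=pix(p,[x[0],x[1],.09]); b=pix(p,[.527,-.0242,.09]); print(n,"stem at mouth",m.round(1),"bore",b.round(1),"crop",b.astype(int)-[25,37])
    c=b.astype(int)
    f=np.ascontiguousarray(p["frame"][c[1]-37:c[1]+38,c[0]-25:c[0]+25,::-1])
    f=cv2.convertScaleAbs(f,alpha=1.8); ims.append(cv2.resize(f,(400,600),interpolation=cv2.INTER_CUBIC))
cv2.imwrite("pics/m9.png",np.hstack(ims))
E
```

```text
clock: 17.35
position: [0.5269, -0.0245, 0.1871]
ee_rot: [-0.26, 0.658, 0.26, 0.658]
ft_force: [-0.2, 0.2, -1.2]
grip_width: 0.285
[ 0.52690737 -0.02446032  0.18705846] [-0.18297429  0.1501261  -1.1592569 ] [ 0.00758731  0.02943799 -0.02833819] 0.28481671705372824
scene stem at mouth [221.3 189.3] bore [221.5 189.3] crop [196 152]
wrist stem at mouth [251.1 189.9] bore [251.4 189.8] crop [226 152]
```

View pics/m9.png

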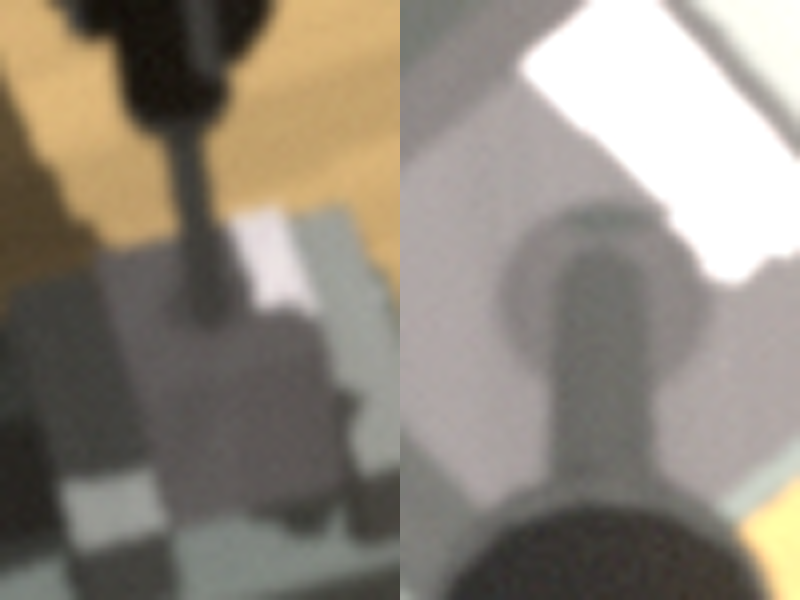

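The stem is inside the bore with a clear gap all round, no contact force. I'll nudge it ~1 mm towards centre and go on to half depth.

```bash
python3 -m crank '[[1,[-0.06,0.1,0],[0,0,0]],[1,[0,0,-0.6],[0,0,0]],[1,[0,0,-0.6],[0,0,0]],[1,[0,0,-0.6],[0,0,0]],[1,[0,0,-0.6],[0,0,0]],[1,[0,0,0],[0,0,0]],[1,[0,0,0],[0,0,0]],[1,[0,0,0],[0,0,0]],[1,[0,0,0],[0,0,0]]]'
python3 - <<'E'
from h import *
o=telemetry.get_obs(); x=o["position"]; print(x,o["ft_force"],o["torque"],o["grip_width"])
ims=[]
for n in("scene","wrist"):
    p=cam(n); look(p,["probe_grip","lever_knob","bore_mouth"])
    m=pix(p,[x[0],x[1],.09]); b=pix(p,[.527,-.0242,.09]); print(n,"stem at mouth",m.round(1),"bore",b.round(1),"handle bottom",pix(p,[x[0],x[1],x[2]-.0236]),"crop",b.astype(int)-[25,37])
    c=b.astype(int)
    f=np.ascontiguousarray(p["frame"][c[1]-37:c[1]+38,c[0]-25:c[0]+25,::-1])
    f=cv2.convertScaleAbs(f,alpha=1.8); ims.append(cv2.resize(f,(400,600),interpolation=cv2.INTER_CUBIC))
cv2.imwrite("pics/m10.png",np.hstack(ims))
E
```

```text
clock: 18.2
position: [0.5264, -0.0234, 0.1632]
ee_rot: [-0.26, 0.658, 0.26, 0.658]
ft_force: [0.6, 0.4, -1.5]
grip_width: 0.292
[ 0.5263779  -0.02343462  0.16316611] [ 0.56520447  0.37764899 -1.47033809] [0.00295669 0.05925034 0.0400606 ] 0.29150930826005733
probe_grip 0.97 [ 0.5288 -0.0192  0.1796] [219. 159.]
probe_grip 0.85 [0.7249 0.2006 0.0891] [370. 226.]
probe_grip 0.79 [0.6519 0.1279 0.0871] [317. 211.]
probe_grip 0.7 [ 0.5263 -0.0407  0.0016] [218. 216.]
lever_knob 0.93 [ 0.5739 -0.2073  0.0858] [138. 240.]
bore_mouth 0.8 [ 0.5282 -0.025   0.0872] [221. 191.]
scene stem at mouth [221.7 188.9] bore [221.5 189.3] handle bottom [219.12685674 172.84445645] crop [196 152]
probe_grip 0.91 [ 0.5285 -0.0244  0.1774] [253. 268.]
probe_grip 0.23 [ 7.465e-01  1.000e-02 -4.000e-04] [406. 273.]
lever_knob 0.97 [ 0.5675 -0.2073  0.0859] [151. 359.]
lever_knob 0.47 [ 0.5213 -0.0238  0.0617] [247. 185.]
bore_mouth 0.57 [ 0.527  -0.0259  0.0878] [250. 202.]
wrist stem at mouth [251.3 200.2] bore [251.2 201.4] handle bottom [251.38921865 229.20632712] crop [226 164]
```

View pics/m10.png

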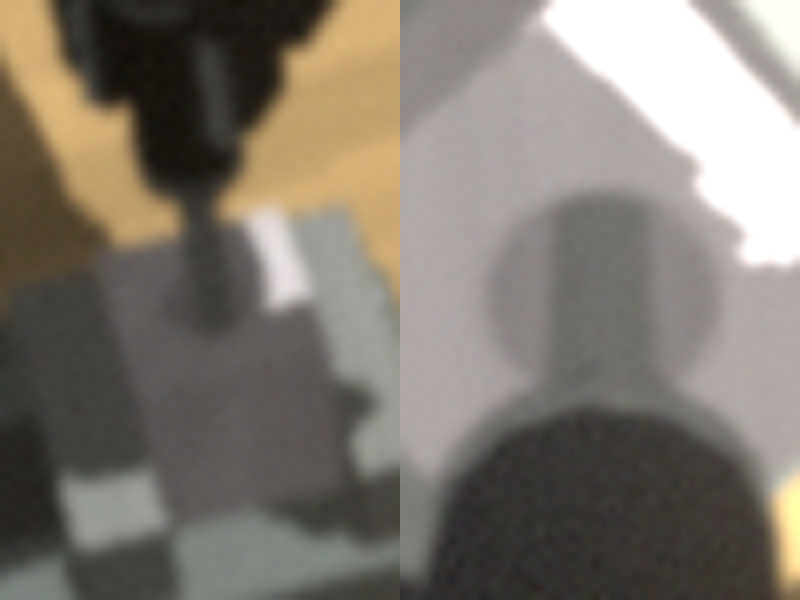

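The tip is at z≈0.060. The stem is centred in the bore in the wrist view (stem 601, bore 603) and in the scene view (212 and 213). I'll check that it's still, then hand in.

```bash
python3 -m crank '[[1,[0,0,0],[0,0,0]],[1,[0,0,0],[0,0,0]],[1,[0,0,0],[0,0,0]],[1,[0,0,0],[0,0,0]],[1,[0,0,0],[0,0,0]],[1,[0,0,0],[0,0,0]]]' && python3 - <<'E'
from h import *
o=telemetry.get_obs(); print(np.abs(o["joint_velocities"]).max(),o["ft_force"]); print(manip.hand_in())
E
```

```text
clock: 19.1
position: [0.5262, -0.0234, 0.1629]
ee_rot: [-0.26, 0.658, 0.26, 0.658]
ft_force: [-0.3, -0.2, -0.9]
grip_width: 0.288
0.0025791780492304558 [-0.28755077 -0.15440504 -0.86918351]
the job is handed in; nothing more can be done
None
```

The housing is clamped and the bore probe is held upright and centred in its bore. I handed the job in at about 19 s; the hand-in gave no verdict.

- **Clamping:** I swung the lever to about 1.4 rad and let go. It sprang back to about 1.29, and the close view after release showed no gap at either jaw. In the last look the knob was still in that place.
- **Probe:** I took the thick-handled probe from the stand and left the two smaller look-alikes where they were. On the way down the wrist forces stayed around the probe's weight, with no sign of contact.
- **Final position:** the tip is at about z = 0.060 m, halfway down the 60 mm bore. The stem is within about 1 mm of centre in the wrist and scene views. The arm was still, with joint speeds at or below 0.003 rad/s.
- **Disagreements:**
  - Position estimates differed by up to 3–5 mm, against 6 mm of clearance round the stem, so I centred it on the close wrist views.
  - The grip-width reading wavered between 0.285 and 0.292, with no slip visible.
- **Not checked:** I did not measure the jar, spool and screwdriver again at the end. The arm stayed clear of them throughout.

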